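# Peel the stuck top slide tray off and hold it up for inspection

## Task

Two nested white slide trays on the lab bench are stuck together. Pinch the upright tab on the corner of the top tray and peel it off: tilt that corner up well clear first while the opposite corner still sits on the lower tray, then lift the tray away, leaving the loaded lower tray standing where it is and the other bench items alone. Finish while holding the top tray by its tab, level and still, centred over the square light plate of the viewing stand with its rim at the height of the stand's pointer, touching nothing but the gripper.

Things in the scene. Friction and masses are not known exactly. Their poses are not given: they have to be found in the camera images.
- top_tray: white formed plastic tray, about 70 g: open well 118 x 72 mm outside, 16 mm deep, low ribs inside; flat flange 134 (x) x 92 (y) mm, 3 mm thick, resting on the lower tray's rim, flush with it. Origin: centre of the well's underside; z up, x along the long side; flange from z = 16 to 19 mm. At the start its axes agree with the lower tray's and its origin is 14 mm above that tray's
- tab (a point): middle of the top edge of the top tray's upright corner tab (tray x = -58, y = -37, z = 49 mm). The tab is a plate 24 mm wide, 8 mm thick, rising 30 mm above the flange, set across the corner at 45 degrees: its thickness (close the fingers along it) lies along the tray's (1, 1, 0) direction. Axes as the tray's
- far_corner (a point): corner of the top tray's flange diagonally across from the tab, on its underside (tray x = 67, y = 46, z = 16 mm); it is 30 mm above the lower tray's underside while seated
- rim_centre (a point): centre of the top tray at the level of the flange's upper face (tray x = 0, y = 0, z = 19 mm)
- lower_tray: white lower tray holding glass slides, 134 (x) x 92 x 30 mm, wall 4 mm, 0.55 to 0.65 kg, loose on the bench. Origin: centre of underside, z up. Four spring catches (x = -10 and 45 mm, long walls) grip beads on the top tray, each with 1.5 to 2 N until that part has risen about 5 mm: a straight pull may tip or lift both; raising the tab about the corner diagonally across opens them in turn
- view_stand: fixed viewing stand: white square light plate 140 x 140 mm, 14 mm high; on its far (+x) side, on a small foot, a steel post 10 mm thick, 112 mm from the plate's centre, 195 mm tall, with a black collar and a short horizontal pointer 160 mm above the bench that reaches in to 87 mm from the centre. Origin: centre of the plate's underside, at bench level
- view_point (a point): point 160 mm above the bench over the centre of the light plate, at the height of the pointer: where the rim centre of the top tray is to be held
- dish_a: closed round culture dish, 90 mm diameter, 16 mm high; bystander; origin centre of underside
- dish_b: small closed culture dish, 56 mm diameter, 12 mm high; bystander; origin centre of underside
- dish_c: double-height closed culture dish, 90 mm diameter, 32 mm high; bystander; origin centre of underside
- slide_box: grey slide box 87 x 102 x 30 mm; bystander; origin centre of underside
There are look-alikes about, which are no part of the job. What is shaped like the top_tray but purple or red is not meant.

How it is judged:
By the outcome, as a careful person would: the job done as asked, in the order asked, and still so for the second after the job is handed in, while the arm keeps its last pose, push and grip.
It also fails if it takes over 51 s, if anything falls off the work surface, if the arm or the gripper's body presses on something with over 40 N, if the wrist force passes 120 N, or if a joint passes its speed limit or range.

## Robot

A 6-joint arm with a two-finger parallel gripper is mounted at the origin on the work surface. World frame = base frame: x ahead of the robot, y to its left, z up, the work surface at z = 0. Lengths are in m, angles in rad, forces in N, time in s.
With the tool pointing down it reaches from about 0.35 to 0.775 m from the base axis. Payload 7.3 kg.
Tool frame: the origin (TCP) lies at the very end of the fingers, on their centre line; the grasp point (between the pads) lies 19 mm behind it; z points along the fingers, x is the direction in which the jaws open and shut, and the axes are right-handed (so a half turn about z gives the same grasp; the last joint's range is limited). The gripper opens to 92 mm and grips with 3 to 60 N. Pads are 19 mm wide; open, the fingers measure 130 mm over their backs; the gripper's body (75 mm by 190 mm) begins 47 mm behind the grasp point.
Start: joints at [1.086, 0.342, 1.524, -0, 1.275, -0.146], TCP at [0.174, 0.495, 0.227] pointing down, gripper open.
Joint ranges: [-2.53, 2.53], [-0.77, 2.02], [0.04, 2.7], [-1, 4.14], [0.28, 2.66], [-3.11, 3.11]. Speed limits (rad/s): [2.57, 2.57, 3.14, 3.14, 3.14, 3.14].

## Interface

Orientations are given as [roll, pitch, yaw] about the fixed x, y, z axes, in that order (R = Rz(yaw) Ry(pitch) Rx(roll)).
In Python, from cell import robot, read_camera, nets gives the robot as it stands. The module is installed in compiled form; this text tells all that it offers.
- The arm moves only by the tool carry_out, never from a script. Its arguments are lists of equal length, an entry for each row: "translation": the shift along the tool's x, y, z in m, a list of three; "turn": the turn, a rotation vector about the tool's x, y, z in rad, a list of three; "gripper": the gripper's target within -1 to 1 (shut at 1, half-way at 0, fully open at -1). A call has 1 to 10 rows; each row shifts and turns the commanded pose from where the row before left it, along the tool's axes as they then stand; what a row does not reach is not made up. A row lasts 1/10 s, in which the tool goes at most 50 mm and 8.59 degrees, less where a joint would pass 70% of its speed; a pose out of reach is approached as far as the arm can. A call with a gripper value outside its range is refused whole. The fingers move at their own pace and stop on an object; "squeeze" is the grip in N (left out, the last holds). Time passes only in rows, so rows that do not move let the fingers close. It gives the time, the measured TCP pose, the force and the opening at its end, in the units of the state.
- robot.observe(): the state, without advancing time (a new reading comes with each control period).
- read_camera(name): name is "scene" or "top" or "wrist"; returns a dict with "img" (480x640x3 uint8, red, green, blue), "fx", "fy", "cx", "cy" (pixels), "world_from_camera" (4x4, takes a point from camera to world coordinates). Camera axes: x right, y down, z forward; pixel columns grow to the right and rows downward; lengths in m; the calibration is good to about 2 mm. A picture is of the moment at which its call begins. There is no depth.
- robot.hand_in(): hands the job in, once; it reports no verdict.
Trained networks look in a picture, given as the dict that the camera call returned (one of the last four; its "shot" number tells which), for a name from the list of things; names that differ only in an ending like _2 or _b are one class to them, and where a whole thing is asked for, a point or a joint stands for the part that bears it (a point fixed in the world has none). Each returns a list of dicts, best first, with "score" (0 to 1); they miss things now and then, are a little off and sometimes report something else, mostly with a low value. They report only what shows in the picture. A call takes as long as a camera call. They do not tell look-alikes from the thing itself.
- nets.regions_of(picture, name): "region" (480x640 bool, what is visible of it) and "pixel" ([column, row] in pixels, amid what is visible of it).
- nets.tip_of(picture, name): "pixel" ([column, row] in pixels: a listed point, or the origin of a listed thing).
The state is a dict: "time": time; "qpos": joint angles; "qvel": joint speeds; "joint_efforts": joint torques, N m; "tool_pos": TCP position; "tool_rot": TCP orientation; "contact_force": force on the tool from outside, world axes, zero at the start; "torque": the same for the moment, N m; "opening": finger opening in m.
Only numpy, scipy, OpenCV 4.12 (cv2) and the standard library are available. Lean on these libraries where they do the work, as an engineer would, in place of code of your own. Each camera call takes 0.05 s, during which the arm holds its last target. There are 200 camera calls.

## Working session

There is one attempt and no reset: what is moved stays moved. The work goes in short steps, Python scripts to look and compute and a tool call to move; the robot and the scene stay as the last step left them, time stands still between calls to the robot, and variables do not carry over. Pictures are saved under pics/ and viewed, about 8 in all and at most 12, crops included, and the job is handed in when it is done.

Besides the shell and the picture viewer there is one more tool, called in YAML: its name, and indented under it one key for each argument. carry_out: Moves the arm, as the interface text tells. Its arguments: {"type":"object","properties":{"translation":{"type":"array","items":{"type":"array","items":{"type":"number"}}},"turn":{"type":"array","items":{"type":"array","items":{"type":"number"}}},"gripper":{"type":"array","items":{"type":"number"}},"squeeze":{"type":"number"}},"required":["translation","turn","gripper"]}

```bash
mkdir -p pics
cat > h.py <<'E'
import numpy as np, cv2
from cell import robot, read_camera, nets
def proj(p,P):
    c=np.linalg.inv(p["world_from_camera"])@np.append(P,1); return np.array([p["fx"]*c[0]/c[2]+p["cx"],p["fy"]*c[1]/c[2]+p["cy"]])
def at_z(p,uv,z):
    T=p["world_from_camera"]; d=T[:3,:3]@np.array([(uv[0]-p["cx"])/p["fx"],(uv[1]-p["cy"])/p["fy"],1]); o=T[:3,3]
    return o+d*(z-o[2])/d[2]
def save(p,n,box=None,s=1):
    i=p["img"][:,:,::-1]
    if box: i=i[box[1]:box[3],box[0]:box[2]]
    cv2.imwrite("pics/"+n,cv2.resize(i,None,fx=s,fy=s,interpolation=cv2.INTER_CUBIC))
E
python3 - <<'E'
from h import *
np.set_printoptions(precision=3,suppress=True)
Z=dict(tab=.063,far_corner=.03,rim_centre=.033,lower_tray=0,view_point=.16,view_stand=0,dish_a=0,slide_box=0)
ps=[]
for cam in("top","scene"):
    p=read_camera(cam); save(p,cam+"0.png"); print(cam,p["world_from_camera"][:3,3])
    for n in Z:
        for r in nets.tip_of(p,n)[:4]: print(n,np.round(r["pixel"]),round(r["score"],2),at_z(p,r["pixel"],Z[n]))
print(robot.observe())
E
```

```text
top [ 0.335 -0.012  1.45 ]
tab [493. 339.] 0.97 [ 0.266 -0.479  0.063]
tab [432. 212.] 0.81 [ 0.597 -0.339  0.063]
tab [401. 329.] 0.74 [ 0.294 -0.244  0.063]
tab [400. 245.] 0.72 [ 0.509 -0.249  0.063]
far_corner [410. 276.] 0.95 [ 0.431 -0.279  0.03 ]
far_corner [468. 178.] 0.95 [ 0.695 -0.447  0.03 ]
far_corner [363. 207.] 0.91 [ 0.617 -0.159  0.03 ]
far_corner [529. 297.] 0.87 [ 0.372 -0.592  0.03 ]
rim_centre [400. 302.] 0.95 [ 0.361 -0.25   0.033]
rim_centre [384. 233.] 0.87 [ 0.547 -0.214  0.033]
rim_centre [508. 321.] 0.72 [ 0.311 -0.53   0.033]
rim_centre [448. 200.] 0.58 [ 0.635 -0.39   0.033]
lower_tray [145. 274.] 0.54 [0.445 0.43  0.   ]
view_point [242. 238.] 0.71 [0.518 0.149 0.16 ]
view_point [483. 254.] 0.48 [ 0.474 -0.434  0.16 ]
view_point [401. 247.] 0.47 [ 0.492 -0.236  0.16 ]
view_stand [250. 250.] 0.75 [0.507 0.147 0.   ]
dish_a [146. 273.] 0.92 [0.449 0.426 0.   ]
dish_a [309. 293.] 0.75 [ 0.39  -0.012  0.   ]
dish_a [306. 179.] 0.71 [ 0.705 -0.007  0.   ]
slide_box [483. 255.] 0.88 [ 0.488 -0.488  0.   ]
scene [ 1.561 -0.304  1.282]
tab [224. 221.] 0.93 [ 0.3
[... 580 characters left out ...]
 0.53 [ 0.562 -0.196 -0.   ]
view_stand [283. 302.] 0.75 [ 0.59 -0.14  0.  ]
dish_a [459. 223.] 0.88 [0.452 0.431 0.   ]
dish_a [344. 323.] 0.79 [ 0.702 -0.005  0.   ]
dish_a [309. 240.] 0.48 [ 0.394 -0.015  0.   ]
slide_box [149. 298.] 0.67 [ 0.478 -0.479  0.   ]
{'time': 0.9, 'qpos': array([ 1.086,  0.342,  1.524,  0.   ,  1.275, -0.146]), 'qvel': array([-0.001, -0.   , -0.001, -0.   ,  0.002,  0.001]), 'joint_efforts': array([  0.001, -43.112, -24.448,   0.072,   0.048,   0.   ]), 'tool_pos': array([0.174, 0.495, 0.227]), 'tool_rot': array([ 3.142, -0.   ,  1.232]), 'contact_force': array([-0.821, -1.471,  0.2  ]), 'torque': array([-0.018, -0.013, -0.015]), 'opening': 0.09195474866152895}
```

View pics/top0.png

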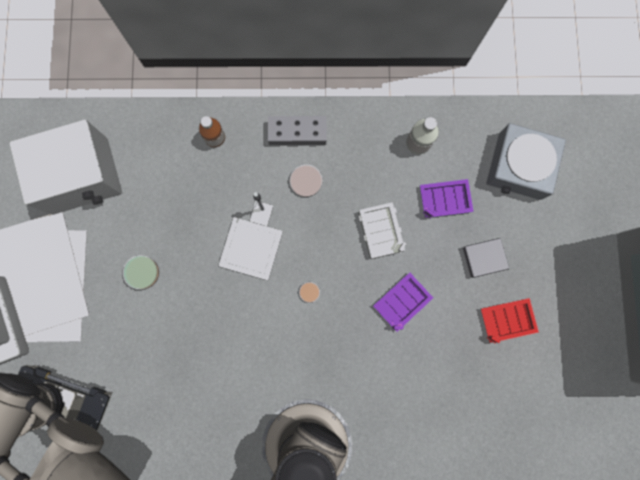

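View pics/scene0.png

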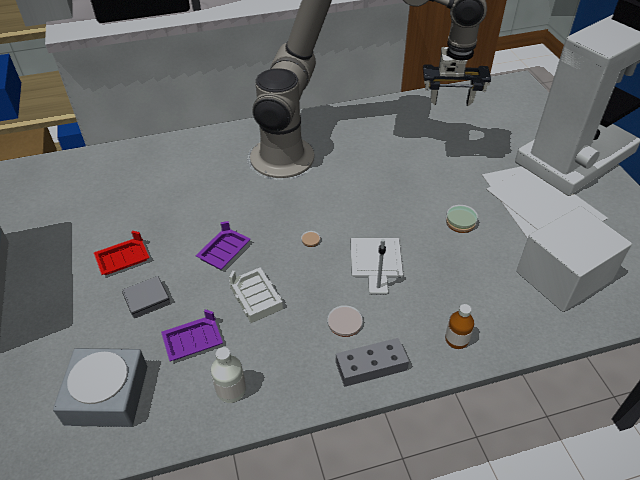

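The top view shows the only white tray at about (383, 231), with its tab at (400, 245). The view plate is at (250, 249) with its post at (258, 200). In the scene view the white tray is at (258, 293), with purple and red look-alikes around it. I'll move above the tray now, taking an arc past the base.

carry_out:
  translation:
    - [-0.021, 0.04, -0.01]
    - [-0.021, 0.04, -0.01]
    - [-0.021, 0.04, -0.01]
    - [-0.021, 0.04, -0.01]
    - [-0.021, 0.04, -0.01]
    - [-0.021, 0.04, -0.01]
    - [-0.021, 0.04, -0.01]
    - [-0.021, 0.04, 0]
    - [-0.021, 0.04, 0]
  turn:
    - [0, 0, 0]
    - [0, 0, 0]
    - [0, 0, 0]
    - [0, 0, 0]
    - [0, 0, 0]
    - [0, 0, 0]
    - [0, 0, 0]
    - [0, 0, 0]
    - [0, 0, 0]
  gripper: [-1, -1, -1, -1, -1, -1, -1, -1, -1]

```text
time: 1.8
tool_pos: [0.4524, 0.1957, 0.2973]
tool_rot: [3.141, -0.001, 1.232]
contact_force: [1.2, 0.8, 0.1]
opening: 0.0915
```

carry_out:
  translation:
    - [-0.041, 0.019, 0]
    - [-0.041, 0.019, 0]
    - [-0.041, 0.019, 0]
    - [-0.041, 0.019, 0]
    - [-0.041, 0.019, 0]
    - [-0.041, 0.019, 0]
    - [-0.041, 0.019, 0]
    - [-0.041, 0.019, 0]
    - [-0.041, 0.019, 0]
    - [-0.041, 0.019, 0]
  turn:
    - [0, 0, 0]
    - [0, 0, 0]
    - [0, 0, 0]
    - [0, 0, 0]
    - [0, 0, 0]
    - [0, 0, 0]
    - [0, 0, 0]
    - [0, 0, 0]
    - [0, 0, 0.1]
    - [0, 0, 0.1]
  gripper: [-0.1, -0.1, -0.1, -0.1, -0.1, -0.1, -0.1, -0.1, -0.1, -0.1]

```text
time: 2.8
tool_pos: [0.4897, -0.2547, 0.2967]
tool_rot: [3.141, -0.0, 1.028]
contact_force: [1.7, 0.0, -0.7]
opening: 0.0506
```

Run:
```python
from h import *
np.set_printoptions(precision=4,suppress=True)
p=read_camera("wrist"); save(p,"w1.png")
s=robot.observe(); print(s["time"],s["tool_pos"],s["tool_rot"],s["opening"],s["contact_force"]); print(p["world_from_camera"])
Z=dict(tab=.063,far_corner=.03,rim_centre=.033)
for n in Z:
    for r in nets.tip_of(p,n)[:3]: print(n,np.round(r["pixel"]),round(r["score"],2),at_z(p,r["pixel"],Z[n]))
for r in nets.regions_of(p,"top_tray")[:2]:
    m=r["region"].astype(np.uint8); print(r["score"],m.sum(),cv2.minAreaRect(cv2.findNonZero(m)))
```

```text
2.85 [ 0.4889 -0.2612  0.2959] [3.1402 0.0036 1.0186] 0.05041864964770111 [-2.2803 -4.8984 -0.3773]
[[ 0.5163  0.8282  0.2182  0.4303]
 [ 0.8564 -0.499  -0.1324 -0.2197]
 [-0.0008  0.2552 -0.9669  0.4534]
 [ 0.      0.      0.      1.    ]]
tab [240.  58.] 0.92 [ 0.3056 -0.2423  0.063 ]
tab [312. 310.] 0.69 [ 0.5962 -0.3302  0.063 ]
tab [327. 223.] 0.67 [ 0.5077 -0.2548  0.063 ]
far_corner [ 68. 257.] 0.84 [ 0.3747 -0.5803  0.03  ]
far_corner [282. 185.] 0.82 [ 0.4424 -0.2813  0.03  ]
far_corner [433. 245.] 0.73 [ 0.612  -0.1523  0.03  ]
rim_centre [376. 235.] 0.94 [ 0.5596 -0.2107  0.033 ]
rim_centre [ 63. 203.] 0.87 [ 0.3174 -0.5328  0.033 ]
rim_centre [265. 123.] 0.86 [ 0.3694 -0.2587  0.033 ]
0.92 8674 ((260.0953369140625, 115.06129455566406), (87.96049499511719, 121.09760284423828), 16.348173141479492)
0.88 7474 ((61.426597595214844, 195.07797241210938), (94.19482421875, 96.93627166748047), 43.2642936706543)
```

View pics/w1.png

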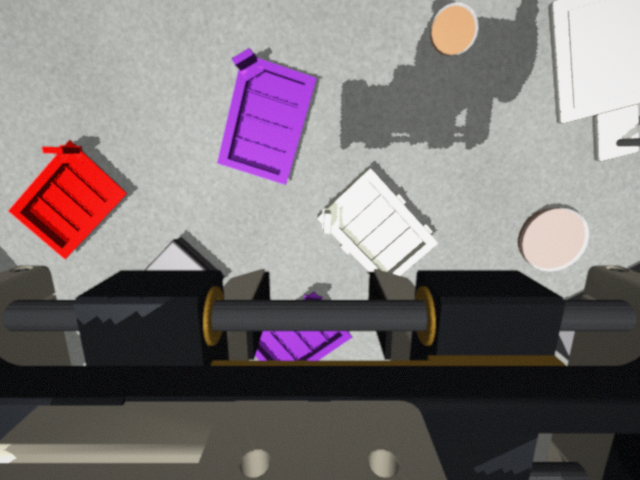

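The wrist view shows the white tray at (380, 222) with its tab at (327, 218) and the far corner at (437, 245). I'll fit silhouettes of known size to the tray and the stand to get accurate poses.

```bash
cat >> h.py <<'E'
from scipy.optimize import minimize
def box(hx,hy,z0,z1): return np.array([[x,y,z] for x in(-hx,hx) for y in(-hy,hy) for z in(z0,z1)])
u=np.array([1,1,0])/2**.5; v=np.array([1,-1,0])/2**.5
TAB=np.array([np.array([-58,-37,z])*1e-3+a*.004*u+b*.012*v for a in(-1,1) for b in(-1,1) for z in(.033+.0,.063)]); TAB[:,2]=np.tile([.033,.063],4)
TRAY=[box(.067,.046,0,.033),TAB]; PLATE=[box(.07,.07,0,.014)]
def sil(p,parts,q,S=4):
    m=np.zeros((480*S,640*S),np.uint8); c,s=np.cos(q[2]),np.sin(q[2])
    for P in parts:
        W=P@np.array([[c,s,0],[-s,c,0],[0,0,1]])+[q[0],q[1],0]
        uv=np.array([proj(p,w) for w in W])*S
        cv2.fillConvexPoly(m,cv2.convexHull(np.round(uv).astype(np.int32)),255)
    return cv2.resize(m,(640,480),interpolation=cv2.INTER_AREA)/255.
def fit(p,parts,q0,mask,w=None):
    w=np.ones_like(mask,float) if w is None else w
    f=lambda d:(w*abs(sil(p,parts,np.array(q0)+np.array(d)*[.01,.01,.1])-mask)).sum()/mask.sum()
    r=minimize(f,[0,0,0],method="Nelder-Mead",options=dict(initial_simplex=[[0,0,0],[.8,0,0],[0,.8,0],[0,0,.8]],maxiter=120,xatol=.01))
    return np.array(q0)+r.x*[.01,.01,.1],r.fun
def white(p,seed,th=150,half=80):
    i=p["img"].astype(int); m=((i.min(2)>th)&(i.max(2)-i.min(2)<30)).astype(np.uint8)
    m=cv2.morphologyEx(m,cv2.MORPH_CLOSE,np.ones((5,5)))
    b=np.zeros_like(m); x,y=map(int,seed); b[max(0,y-half):y+half,max(0,x-half):x+half]=1
    n,l,st,_=cv2.connectedComponentsWithStats(m*b); k=l[y,x]; mm=(l==k).astype(np.uint8)
    c,_=cv2.findContours(mm,0,2); cv2.drawContours(mm,c,-1,1,-1); return mm
def overlay(p,parts,q,n,bx,s):
    i=p["img"].copy(); c,_=cv2.findContours((sil(p,parts,q)>.5).astype(np.uint8),0,2); cv2.drawContours(i,c,-1,(255,0,0),1)
    save(dict(img=i),n,bx,s)
E
python3 - <<'E'
from h import *
np.set_printoptions(precision=4,suppress=True)
w=read_camera("wrist"); t=read_camera("top")
ov=[]
for p,parts,seed,q0,nm in((w,TRAY,(385,225),(.557,-.212,.2),"w"),(t,TRAY,(378,231),(.557,-.212,.2),"t"),(t,PLATE,(250,249),(.507,.147,-.2),"s")):
    for th in(140,175):
        m=white(p,seed,th,80 if p is w else 45); print(nm,th,m.sum(),*fit(p,parts,q0,m))
    q,_=fit(p,parts,q0,m); 
    x,y=map(int,seed); i=p["img"].copy(); c,_=cv2.findContours((sil(p,parts,q)>.5).astype(np.uint8),0,2); cv2.drawContours(i,c,-1,(255,0,0),1)
    i=i[y-50:y+50,x-50:x+50] if p is t else i[y-80:y+80,x-80:x+80]; ov.append(cv2.resize(i,(266,266)))
cv2.imwrite("pics/ov.png",np.hstack(ov)[:,:,::-1])
print(robot.observe()["tool_pos"])
E
```

```text
w 140 21585 [ 0.5252 -0.1899  0.3804] 0.6426816007848588
w 175 21279 [ 0.5254 -0.1926  0.3463] 0.6387389205411945
t 140 5611 [ 0.5435 -0.161   0.2167] 0.6728939303399135
t 175 1180 [ 0.5565 -0.2071  0.2342] 0.5588069125955467
s 140 7275 [ 0.5056  0.1492 -0.1587] 0.6191259349100465
s 175 3011 [ 0.5125  0.1443 -0.2866] 0.14485709262117333
[ 0.4897 -0.2515  0.2969]
```

View pics/ov.png

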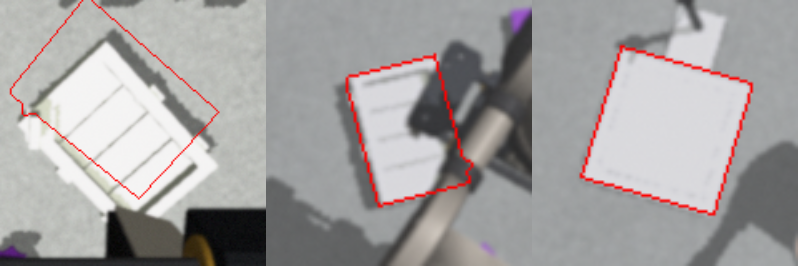

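The plate fit is good: (0.5125, 0.1443), yaw -0.287. The arm partly hid the tray in the top view, giving a rough (0.5565, -0.207, 0.234). The wrist mask leaked into the bench, so I'll descend over the tab and refit from closer.

carry_out:
  translation:
    - [0.002, 0.006, 0.03]
    - [0.002, 0.006, 0.03]
    - [0.001, 0.007, 0.03]
    - [0, 0, 0.01]
    - [0, 0, 0]
    - [0, 0, 0]
  turn:
    - [0, 0, 0]
    - [0, 0, 0]
    - [0, 0, 0]
    - [0, 0, 0]
    - [0, 0, 0]
    - [0, 0, 0]
  gripper: [0, 0, 0, 0, 0, 0]

```text
time: 3.75
tool_pos: [0.509, -0.258, 0.1982]
tool_rot: [3.14, 0.0, 1.033]
contact_force: [0.5, 0.3, 1.2]
opening: 0.0458
```

Run:
```python
from h import *
np.set_printoptions(precision=4,suppress=True)
p=read_camera("wrist"); s=robot.observe(); print(s["time"],s["tool_pos"],s["tool_rot"],s["opening"],s["contact_force"])
q0=np.array([.5565,-.2071,.234]); c=proj(p,[q0[0],q0[1],.033]); print("c",c)
for n,z in(("tab",.063),("far_corner",.03),("rim_centre",.033)):
    for r in nets.tip_of(p,n)[:3]: print(n,np.round(r["pixel"]),round(r["score"],2),at_z(p,r["pixel"],z))
w=np.ones((480,640)); w[265:]=0
i=p["img"].astype(int); g=i.min(2); print("bench/tray levels",np.percentile(g[:260],[10,50,80,90,97]))
for th in(195,210,225):
    m=((g>th)&(i.max(2)-g<40)).astype(np.uint8); m=cv2.morphologyEx(m,cv2.MORPH_CLOSE,np.ones((9,9)));
    n,l,st,_=cv2.connectedComponentsWithStats(m); S=sil(p,TRAY,q0)>.5; k=np.bincount(l[S&(m>0)]).argmax(); mm=(l==k).astype(np.uint8)
    ct,_=cv2.findContours(mm,0,2); cv2.drawContours(mm,ct,-1,1,-1); q,e=fit(p,TRAY,q0,mm*w,w); print(th,mm.sum(),q,e)
overlay(p,TRAY,q,"ov2.png",None,1)
```

```text
3.8 [ 0.5091 -0.2582  0.1986] [3.1387 0.0001 1.0327] 0.04589293384535918 [-0.2944 -1.579   0.1777]
c [387.6635 236.6734]
tab [305. 339.] 0.81 [ 0.5979 -0.3279  0.063 ]
far_corner [266. 172.] 0.88 [ 0.4407 -0.278   0.03  ]
far_corner [464. 254.] 0.66 [ 0.6136 -0.1483  0.03  ]
rim_centre [240.  90.] 0.85 [ 0.3678 -0.2578  0.033 ]
rim_centre [287. 372.] 0.85 [ 0.6378 -0.3778  0.033 ]
rim_centre [387. 238.] 0.82 [ 0.5575 -0.2087  0.033 ]
bench/tray levels [ 79. 192. 202. 208. 249.]
195 105192 [ 0.536  -0.2117  1.0016] 0.8788075232559849
210 13770 [ 0.5618 -0.2053  0.2403] 0.24165802048099155
225 9848 [ 0.5676 -0.2039  0.2304] 0.10700436548800597
```

View pics/ov2.png

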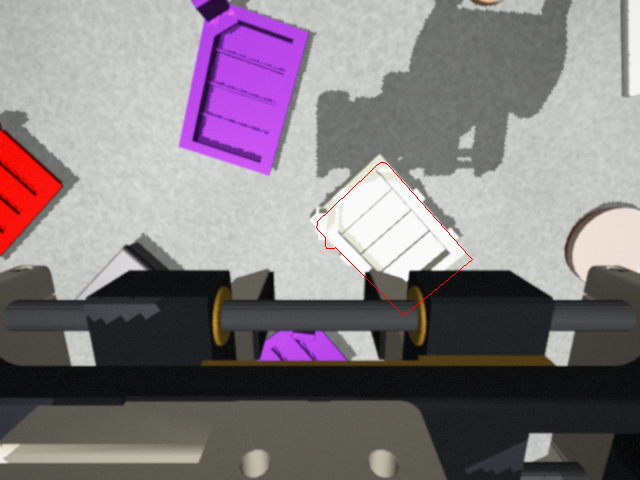

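Run:
```python
from h import *
import pickle
p=read_camera("wrist"); pickle.dump(p,open("p2.pkl","wb"))
p["img"]=np.clip(p["img"].astype(float)*1.6-170,0,255).astype(np.uint8)
save(p,"w3.png",(300,145,480,275),4.4)
```

```text
(no output)
```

View pics/w3.png

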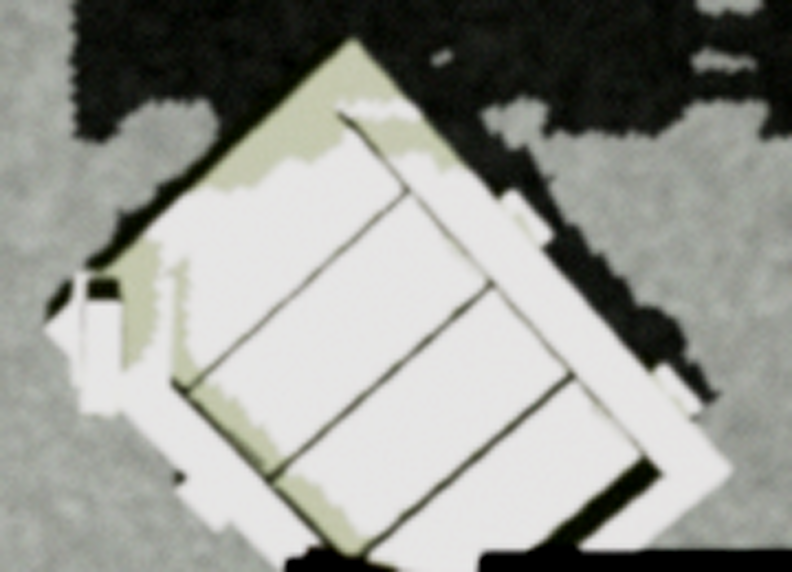

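Flange corners read from the crop: left/tab corner (310.2, 220), top corner (380, 153.6), far corner (466.6, 251.1). The middle of the tab's top face is at (323, 225.9). I'll convert these to a pose.

Run:
```python
from h import *
import pickle
from scipy.optimize import least_squares
np.set_printoptions(precision=4,suppress=True)
p=pickle.load(open("p2.pkl","rb")); print(p["fx"],p["world_from_camera"][:3,3],robot.observe()["tool_pos"],robot.observe()["tool_rot"])
C=np.array([[-.067,-.046,.033],[-.067,.046,.033],[.067,.046,.033],[-.058,-.037,.063]])
U=np.array([[310.2,220],[380,153.6],[466.6,251.1],[323,225.9]])
def W(q,P):
    c,s=np.cos(q[2]),np.sin(q[2]); return np.array([q[0]+c*P[0]-s*P[1],q[1]+s*P[0]+c*P[1],P[2]])
r=least_squares(lambda q:np.concatenate([proj(p,W(q,P))-u for P,u in zip(C,U)]),[.5565,-.2071,.234])
print(r.x,r.fun.reshape(-1,2)); print("tab",W(r.x,C[3]),"tab direct",at_z(p,U[3],.063),"yaw jaw",r.x[2]+np.pi/4)
```

```text
331.60625647593616 [ 0.4491 -0.2235  0.3548] [ 0.5088 -0.2584  0.1979] [3.1395 0.     1.032 ]
[ 0.5565 -0.2058  0.2267] [[-0.3553 -0.4421]
 [-0.0296 -0.5241]
 [ 0.3549  0.3233]
 [ 0.0364  0.6943]]
tab [ 0.5083 -0.2549  0.063 ] tab direct [ 0.5077 -0.2546  0.063 ] yaw jaw 1.012123934780119
```

carry_out:
  translation:
    - [0.0027, -0.0025, 0.03]
    - [0, 0, 0.04]
    - [0, 0, 0.03]
    - [0, 0, 0.02]
    - [0, 0, 0.02]
    - [0, 0, 0.01]
    - [0, 0, 0.008]
    - [0, 0, 0]
    - [0, 0, 0]
  turn:
    - [0, 0, 0.02]
    - [0, 0, 0]
    - [0, 0, 0]
    - [0, 0, 0]
    - [0, 0, 0]
    - [0, 0, 0]
    - [0, 0, 0]
    - [0, 0, 0]
    - [0, 0, 0]
  gripper: [0, 0, 0, 0, 0, 0, 0, 0, 0]
  squeeze: 5

```text
time: 4.9
tool_pos: [0.5082, -0.2549, 0.0395]
tool_rot: [3.14, -0.0, 1.012]
contact_force: [-0.4, 0.2, -0.1]
opening: 0.0461
```

Run:
```python
from h import *
p=read_camera("wrist"); s=robot.observe(); print(s["time"],s["tool_pos"],s["tool_rot"],s["opening"],s["contact_force"])
print(proj(p,[.5083,-.2549,.063]))
save(p,"w4.png",(220,140,480,335),3)
```

```text
4.95 [ 0.50829495 -0.25501121  0.03965215] [ 3.13983694e+00 -2.28207088e-05  1.01197878e+00] 0.045449780601929106 [-1.54902846  0.46974678  0.77834159]
[320.85202177 312.20773445]
```

View pics/w4.png

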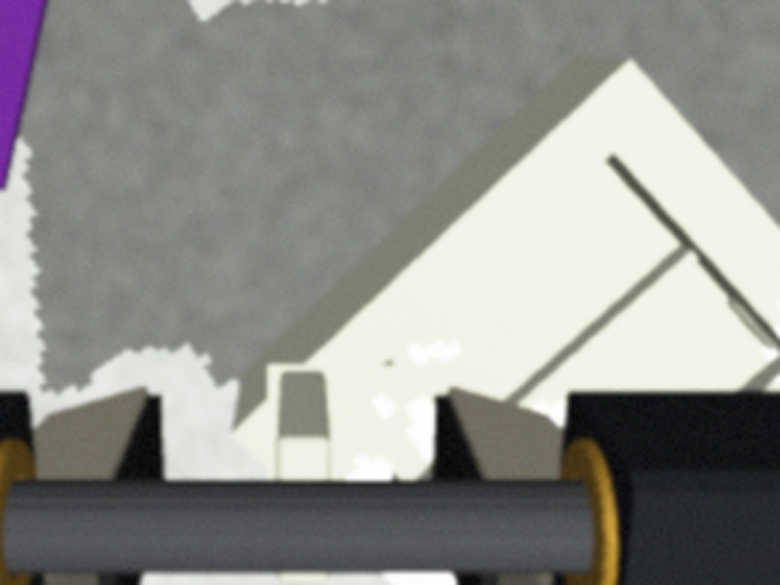

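The tab sits between the fingers, about 0.5 mm right of the middle. I'll nudge over and close gently.

carry_out:
  translation:
    - [0.0005, 0, 0]
    - [0, 0, 0]
    - [0, 0, 0]
    - [0, 0, 0]
    - [0, 0, 0]
    - [0, 0, 0]
    - [0, 0, 0]
    - [0, 0, 0]
  turn:
    - [0, 0, 0]
    - [0, 0, 0]
    - [0, 0, 0]
    - [0, 0, 0]
    - [0, 0, 0]
    - [0, 0, 0]
    - [0, 0, 0]
    - [0, 0, 0]
  gripper: [0.5, 0.7, 0.75, 0.8, 0.85, 0.9, 1, 1]
  squeeze: 5

```text
time: 5.75
tool_pos: [0.508, -0.2542, 0.0387]
tool_rot: [3.142, -0.0, 1.012]
contact_force: [1.0, -1.1, 0.6]
opening: 0.008
```

carry_out:
  translation:
    - [0, 0, 0]
    - [0, 0, 0]
    - [0, 0, 0]
    - [0, 0, 0]
  turn:
    - [0, 0, 0]
    - [0, 0, 0]
    - [0, 0, 0]
    - [0, 0, 0]
  gripper: [1, 1, 1, 1]
  squeeze: 35

```text
time: 6.15
tool_pos: [0.508, -0.2542, 0.0387]
tool_rot: [3.141, -0.0, 1.012]
contact_force: [-0.3, -0.0, 0.6]
opening: 0.0079
```

Firm grip at 8 mm opening with almost no side force. Now I'll peel, turning about the far corner.

carry_out:
  translation:
    - [0.0006, 0.0001, -0.0089]
    - [0.0006, 0.0001, -0.0089]
    - [0, 0, 0]
  turn:
    - [0.012, -0.0588, 0]
    - [0.012, -0.0588, 0]
    - [0, 0, 0]
  gripper: [1, 1, 1]
  squeeze: 35

```text
time: 6.45
tool_pos: [0.5108, -0.2526, 0.0574]
tool_rot: [-3.12, 0.118, 1.015]
contact_force: [1.4, -0.8, 2.6]
opening: 0.0081
```

Run:
```python
from h import *
np.set_printoptions(precision=4,suppress=True)
s=robot.observe(); print(s["time"],s["tool_pos"],s["tool_rot"],s["opening"],s["contact_force"],s["torque"])
a=read_camera("scene"); w=read_camera("wrist")
A=cv2.resize(a["img"][245:345,190:310],(480,400),interpolation=2); B=cv2.resize(w["img"][150:350,220:460],(480,400),interpolation=2)
cv2.imwrite("pics/p5.png",np.vstack([A,B])[:,:,::-1][:, :])
cv2.imwrite("pics/p5.png",cv2.resize(np.hstack([A,B])[:,:,::-1],(800,333)))
```

```text
6.45 [ 0.5108 -0.2526  0.0574] [-3.1203  0.1182  1.0153] 0.008091200776219193 [ 1.4205 -0.7872  2.5934] [ 0.0217 -0.4784 -0.0213]
```

View pics/p5.png

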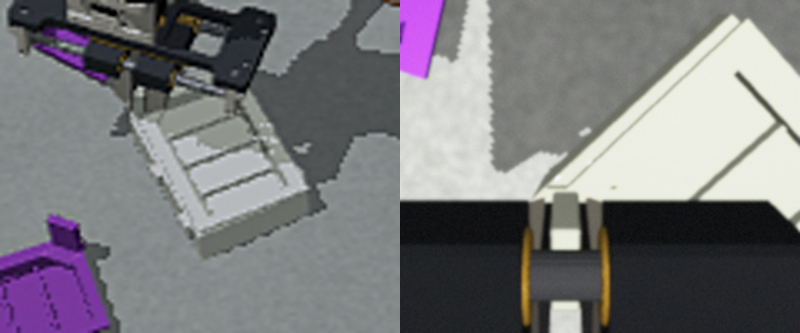

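The wrist crop shows a gap opening at the tab-side edge between (535, 195) and (730, 15), and the lower tray is still down. I'll continue the peel.

carry_out:
  translation:
    - [0.0006, 0.0001, -0.009]
    - [0.0006, 0.0001, -0.009]
    - [0.0006, 0.0001, -0.009]
    - [0.0006, 0.0001, -0.009]
    - [0, 0, 0]
    - [0, 0, 0]
  turn:
    - [0.012, -0.0588, 0]
    - [0.012, -0.0588, 0]
    - [0.012, -0.0588, 0]
    - [0.012, -0.0588, 0]
    - [0, 0, 0]
    - [0, 0, 0]
  gripper: [1, 1, 1, 1, 1, 1]

```text
time: 7.15
tool_pos: [0.5155, -0.2456, 0.0902]
tool_rot: [-3.065, 0.35, 1.026]
contact_force: [1.4, -1.2, 0.4]
opening: 0.0077
```

Run:
```python
from h import *
np.set_printoptions(precision=4,suppress=True)
from scipy.spatial.transform import Rotation as Ro
s=robot.observe(); print(s["time"],s["tool_pos"],s["tool_rot"],s["opening"],s["contact_force"],s["torque"])
R=Ro.from_euler("xyz",s["tool_rot"]).as_matrix(); print("tilt",np.degrees(np.arccos(-R[2,2])),"far corner",s["tool_pos"]+R@[.1471,.0297,.0087])
a=read_camera("scene"); w=read_camera("wrist")
A=cv2.resize(a["img"][245:345,190:310],(480,400),interpolation=2); B=cv2.resize(w["img"][130:350,220:484],(480,400),interpolation=2)
cv2.imwrite("pics/p6.png",cv2.resize(np.hstack([A,B])[:,:,::-1],(800,333)))
```

```text
7.15 [ 0.5155 -0.2456  0.0902] [-3.0655  0.3502  1.0259] 0.007668322142023728 [ 1.413  -1.1661  0.4378] [ 0.1043 -0.3238 -0.0504]
tilt 20.51392320967094 far corner [ 0.61   -0.1457  0.0294]
```

View pics/p6.png

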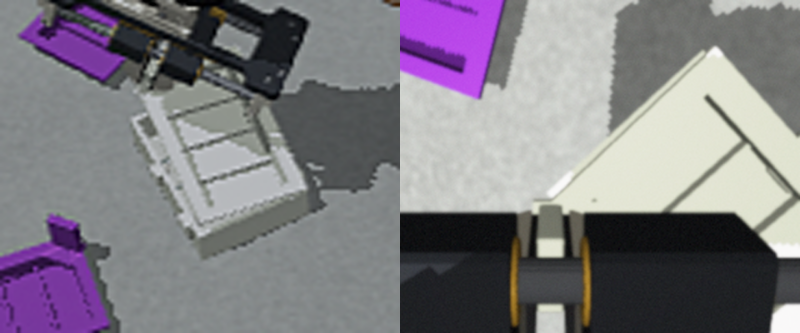

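The tilt is 20.5°, and the computed far corner is at z = 0.029, so it is still seated. The lower tray hasn't moved. Next I'll lift away vertically.

carry_out:
  translation:
    - [-0.0017, -0.0004, -0.0047]
    - [-0.0034, -0.0007, -0.0094]
    - [-0.0051, -0.0011, -0.0141]
    - [-0.0069, -0.0014, -0.0187]
    - [-0.0069, -0.0014, -0.0187]
    - [-0.0069, -0.0014, -0.0187]
    - [-0.0034, -0.0007, -0.0094]
    - [0, 0, 0]
  turn:
    - [0, 0, 0]
    - [0, 0, 0]
    - [0, 0, 0]
    - [0, 0, 0]
    - [0, 0, 0]
    - [0, 0, 0]
    - [0, 0, 0]
    - [0, 0, 0]
  gripper: [1, 1, 1, 1, 1, 1, 1, 1]

```text
time: 8.05
tool_pos: [0.5167, -0.2458, 0.1933]
tool_rot: [-3.071, 0.352, 1.024]
contact_force: [0.6, -0.8, -0.5]
opening: 0.0077
```

Run:
```python
from h import *
np.set_printoptions(precision=4,suppress=True)
s=robot.observe(); print(s["time"],s["tool_pos"],s["tool_rot"],s["opening"],s["contact_force"],s["torque"])
a=read_camera("scene"); t=read_camera("top")
A=cv2.resize(a["img"][225:345,190:334],(480,400),interpolation=2); B=cv2.resize(t["img"][180:300,320:464],(480,400),interpolation=2)
cv2.imwrite("pics/p7.png",cv2.resize(np.hstack([A,B])[:,:,::-1],(800,333)))
```

```text
8.05 [ 0.5167 -0.2458  0.1933] [-3.0707  0.3517  1.0239] 0.007727258036922939 [ 0.5712 -0.8273 -0.4979] [ 0.1478 -0.1582 -0.0743]
```

View pics/p7.png

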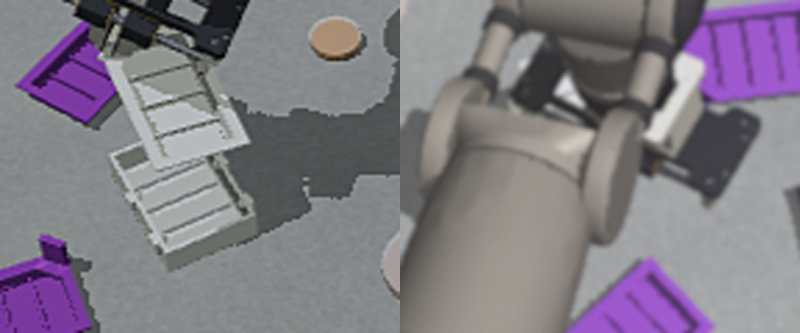

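The trays are apart, with the lower one standing at its spot. Now I'll level the top tray while rising.

carry_out:
  translation:
    - [-0.006, -0.001, -0.014]
    - [-0.004, -0.001, -0.014]
    - [-0.003, 0, -0.015]
    - [-0.002, 0, -0.015]
    - [-0.001, 0, -0.015]
    - [0, 0, -0.015]
    - [0, 0, 0]
  turn:
    - [-0.012, 0.0588, 0]
    - [-0.012, 0.0588, 0]
    - [-0.012, 0.0588, 0]
    - [-0.012, 0.0588, 0]
    - [-0.012, 0.0588, 0]
    - [-0.012, 0.0588, 0]
    - [0, 0, 0]
  gripper: [1, 1, 1, 1, 1, 1, 1]

```text
time: 8.85
tool_pos: [0.5184, -0.2457, 0.2824]
tool_rot: [3.139, -0.0, 1.01]
contact_force: [-0.5, 0.4, -1.0]
opening: 0.0076
```

Run:
```python
from h import *
np.set_printoptions(precision=4,suppress=True)
from scipy.spatial.transform import Rotation as Ro
s=robot.observe(); print(s["time"],s["tool_pos"],s["tool_rot"],s["opening"],s["contact_force"])
# goal: tray yaw = stand yaw
q=np.array([.5125,.1443,-.2866]); c,S=np.cos(q[2]),np.sin(q[2])
g=np.array([q[0]+c*-.058-S*-.037,q[1]+S*-.058+c*-.037,.1657]); print("goal tcp",g,"yaw",q[2]+np.pi/4)
print("delta in tool axes",Ro.from_euler("xyz",s["tool_rot"]).as_matrix().T@(g-s["tool_pos"]))
```

```text
8.85 [ 0.5184 -0.2457  0.2824] [ 3.1393 -0.0004  1.0098] 0.007585765185970478 [-0.5264  0.4208 -0.9995]
goal tcp [0.4464 0.1252 0.1657] yaw 0.49879816339744826
delta in tool axes [ 0.2757 -0.2586  0.1162]
```

carry_out:
  translation:
    - [0.01, -0.0094, 0]
    - [0.025, -0.0235, 0]
    - [0.035, -0.0328, 0]
    - [0.035, -0.0328, 0]
    - [0.035, -0.0328, 0]
    - [0.035, -0.0328, 0]
    - [0.035, -0.0328, 0]
    - [0.032, -0.03, 0]
    - [0.023, -0.0217, 0]
    - [0.0107, -0.01, 0]
  turn:
    - [0, 0, 0]
    - [0, 0, 0]
    - [0, 0, 0]
    - [0, 0, 0]
    - [0, 0, 0]
    - [0, 0, 0]
    - [0, 0, 0]
    - [0, 0, 0]
    - [0, 0, 0]
    - [0, 0, 0]
  gripper: [1, 1, 1, 1, 1, 1, 1, 1, 1, 1]

```text
time: 9.85
tool_pos: [0.4431, 0.1299, 0.2798]
tool_rot: [-3.139, 0.002, 1.016]
contact_force: [0.2, 0.5, -0.6]
opening: 0.0078
```

carry_out:
  translation:
    - [0, 0, 0]
    - [0, 0, 0]
    - [0, 0, 0]
    - [0, 0, 0]
    - [0, 0, 0]
    - [0, 0, 0]
    - [0, 0, 0]
    - [0, 0, 0]
    - [0, 0, 0]
    - [0, 0, 0]
  turn:
    - [0, 0, 0.03]
    - [0, 0, 0.06]
    - [0, 0, 0.08]
    - [0, 0, 0.08]
    - [0, 0, 0.08]
    - [0, 0, 0.08]
    - [0, 0, 0.06]
    - [0, 0, 0.04]
    - [0, 0, 0]
    - [0, 0, 0]
  gripper: [1, 1, 1, 1, 1, 1, 1, 1, 1, 1]

```text
time: 10.85
tool_pos: [0.4447, 0.1271, 0.2803]
tool_rot: [-3.141, 0.002, 0.504]
contact_force: [0.0, -0.8, -1.2]
opening: 0.0078
```

Run:
```python
from h import *
np.set_printoptions(precision=4,suppress=True)
s=robot.observe(); print(s["time"],s["tool_pos"],s["tool_rot"],s["opening"],s["contact_force"])
t=read_camera("top"); w=read_camera("wrist"); a=read_camera("scene")
for n,z in(("view_stand",0),("view_point",.16)):
  for p in(w,t,a):
    for r in nets.tip_of(p,n)[:2]: print(n,np.round(r["pixel"],1),round(r["score"],2),at_z(p,r["pixel"],z))
zr=.2824-.0057
for p in(t,a,w):
    for r in nets.tip_of(p,"rim_centre")[:5]: print("rim",np.round(r["pixel"],1),round(r["score"],2),at_z(p,r["pixel"],zr))
A=cv2.resize(a["img"][150:310,320:512],(480,400),interpolation=2); B=cv2.resize(w["img"],(480,360))
cv2.imwrite("pics/p8.png",cv2.resize(np.hstack([A,cv2.resize(B,(480,400))])[:,:,::-1],(800,333)))
```

```text
10.85 [0.4447 0.1271 0.2803] [-3.1411  0.0022  0.5043] 0.007845431439398795 [ 0.0468 -0.8394 -1.2268]
view_stand [373.6 217.6] 0.95 [0.5166 0.1455 0.    ]
view_stand [145.8 272.4] 0.74 [0.4498 0.4274 0.    ]
view_stand [375.3 258.7] 0.91 [0.5162 0.1455 0.    ]
view_point [576.6 333.4] 0.28 [0.7011 0.1581 0.16  ]
view_point [312.7 293.2] 0.59 [ 0.3833 -0.0205  0.16  ]
view_point [342.5 325.8] 0.16 [ 0.8149 -0.0482  0.16  ]
rim [510.3 319.5] 0.86 [ 0.3176 -0.4476  0.2767]
rim [444.8 199.4] 0.78 [ 0.5845 -0.3175  0.2767]
rim [401.1 302.4] 0.63 [ 0.357  -0.2116  0.2767]
rim [379.7 187.3] 0.95 [0.5227 0.1376 0.2767]
rim [194.  337.7] 0.92 [ 0.837  -0.3654  0.2767]
rim [226.5 248.3] 0.89 [ 0.6179 -0.2619  0.2767]
rim [121.9 253.5] 0.78 [ 0.5674 -0.4891  0.2767]
```

View pics/p8.png

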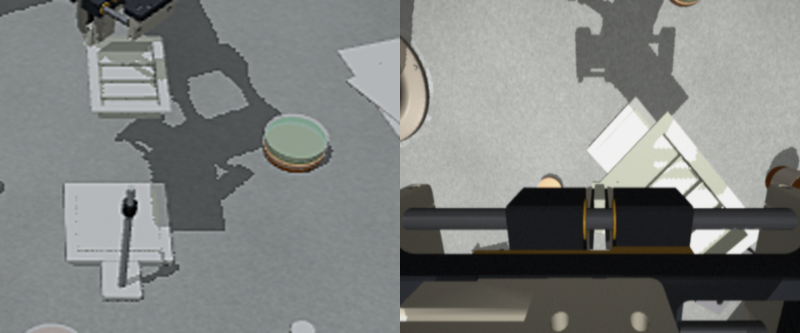

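The scene crop shows the tray held level above the stand, with the plate and pointer visible below it. I'll refine the stand's pose from the unobstructed first pictures of both fixed cameras.

Run:
```python
from h import *
np.set_printoptions(precision=4,suppress=True)
for cam in("top","scene"):
    p=read_camera(cam); i=cv2.imread(f"pics/{cam}0.png")[:,:,::-1]; p["img"]=i
    q0=np.array([.514,.145,-.287]); S=sil(p,PLATE,q0)>.5
    # drop the foot and pointer: only score within 12 px of the plate, away from the +x side middle
    D=cv2.dilate(S.astype(np.uint8),np.ones((25,25)))
    f=sil(p,[box(.06,.035,0,.2)+np.array([.135,0,0])],q0)>0
    w=(D*(~f)).astype(float); g=i.astype(int).min(2)
    lv=np.median(g[S]); bg=np.median(g[(D>0)&~S])
    for a in(.4,.5,.6):
        m=((g>bg+a*(lv-bg))&(D>0)).astype(np.uint8); m=cv2.morphologyEx(m,cv2.MORPH_CLOSE,np.ones((7,7)))
        print(cam,lv,bg,a,*fit(p,PLATE,q0,m*w,w))
    # grow: sub-pixel alternative using pointer collar left to the eye
```

```text
top 203.0 150.0 0.4 [ 0.5122  0.1448 -0.2926] 0.04794747662311825
top 203.0 150.0 0.5 [ 0.513   0.1443 -0.2802] 0.05689325445548238
top 203.0 150.0 0.6 [ 0.514  0.145 -0.287] 0.06543404498093265
scene 178.0 130.0 0.4 [ 0.5113  0.1482 -0.2849] 0.17238646754038403
scene 178.0 130.0 0.5 [ 0.5102  0.1485 -0.296 ] 0.18121739130434783
scene 178.0 130.0 0.6 [ 0.5112  0.1482 -0.2968] 0.18541066776360896
```

carry_out:
  translation:
    - [0.0018, 0.0024, 0.008]
    - [0, 0, 0.016]
    - [0, 0, 0.018]
    - [0, 0, 0.018]
    - [0, 0, 0.018]
    - [0, 0, 0.016]
    - [0, 0, 0.012]
    - [0, 0, 0.006]
    - [0, 0, 0.0026]
    - [0, 0, 0]
  turn:
    - [0, 0, 0.005]
    - [0, 0, 0]
    - [0, 0, 0]
    - [0, 0, 0]
    - [0, 0, 0]
    - [0, 0, 0]
    - [0, 0, 0]
    - [0, 0, 0]
    - [0, 0, 0]
    - [0, 0, 0]
  gripper: [1, 1, 1, 1, 1, 1, 1, 1, 1, 1]

```text
time: 12.55
tool_pos: [0.4484, 0.1252, 0.1666]
tool_rot: [-3.141, 0.0, 0.497]
contact_force: [0.3, -0.8, -0.6]
opening: 0.0077
```

carry_out:
  translation:
    - [0, 0, 0]
    - [0, 0, 0]
    - [0, 0, 0]
    - [0, 0, 0]
    - [0, 0, 0]
  turn:
    - [0, 0, 0]
    - [0, 0, 0]
    - [0, 0, 0]
    - [0, 0, 0]
    - [0, 0, 0]
  gripper: [1, 1, 1, 1, 1]

```text
time: 13.05
tool_pos: [0.4484, 0.1252, 0.1669]
tool_rot: [3.142, -0.0, 0.497]
contact_force: [-0.7, 0.4, -2.2]
opening: 0.0078
```

Run:
```python
from h import *
from scipy.spatial.transform import Rotation as Ro
np.set_printoptions(precision=4,suppress=True)
s=robot.observe(); print(s["time"],s["tool_pos"],s["tool_rot"],s["opening"],s["contact_force"],s["qvel"])
a=read_camera("scene"); t=read_camera("top"); w=read_camera("wrist")
R=Ro.from_euler("xyz",s["tool_rot"]).as_matrix()
B=np.array([[1,1,0],[1,-1,0],[0,0,-2**.5]])/2**.5   # tray -> tool axes
def tw(P): return s["tool_pos"]+R@B@(np.array(P)-[-.058,-.037,.0247])
print("rim centre",tw([0,0,.019]),"goal .5135 .145 .160")
# markup: predicted flange top outline (red), stand-goal outline at z=.16 (blue)
c,S=np.cos(-.287),np.sin(-.287)
K=[(-.067,-.046),(.067,-.046),(.067,.046),(-.067,.046)]
def mark(p,x0,y0,x1,y1,f):
    i=cv2.resize(p["img"][y0:y1,x0:x1],None,fx=f,fy=f,interpolation=2)
    for pts,col in(([tw([x,y,.019]) for x,y in K],(255,0,0)),([np.array([.5135+c*x-S*y,.145+S*x+c*y,.014]) for x in(-.07,.07) for y in((-.07,.07) if x<0 else(.07,-.07))],(0,0,255))):
        uv=np.array([(proj(p,q)+.5-[x0,y0])*f for q in pts]).astype(np.int32); cv2.polylines(i,[uv],True,col,1)
    return i
A=mark(a,330,190,430,310,4); W=mark(w,320,130,560,310,2)
for p,n in((a,"s"),(w,"w")): print(n,[np.round(proj(p,tw([x,y,.019])),1) for x,y in K])
H=480; W=np.pad(W,((0,H-W.shape[0]),(0,0),(0,0)))[:H]
o=np.hstack([A,W])[:,:,::-1]; o=o[:, :]; print(o.shape); cv2.imwrite("pics/fin.png",cv2.resize(o,(800,int(o.shape[0]*800/o.shape[1])))if o.shape[1]>800 else o)
```

```text
13.05 [0.4484 0.1252 0.1669] [ 3.1415 -0.0003  0.497 ] 0.007757021994516954 [-0.7157  0.4106 -2.2223] [0.0018 0.0024 0.0011 0.0009 0.0014 0.0004]
rim centre [0.5145 0.1442 0.1612] goal .5135 .145 .160
s [array([359.8, 200.2]), array([361.6, 236.2]), array([397.8, 236.3]), array([393.9, 200.3])]
w [array([296.6, 285.2]), array([457.4, 432.5]), array([588.7, 335.7]), array([430.9, 158.1])]
(480, 880, 3)
```

View pics/fin.png

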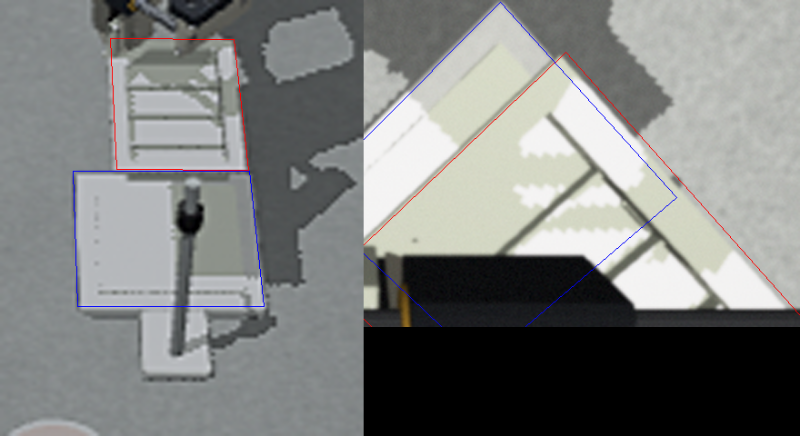

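The predicted flange outline (red) matches the held tray to about 1 px in both views, so it is level and hasn't slipped. The blue plate outline also matches. One small trim, then a check of the lower tray and hand-in.

carry_out:
  translation:
    - [-0.0005, -0.0012, 0.0011]
    - [0, 0, 0]
    - [0, 0, 0]
    - [0, 0, 0]
    - [0, 0, 0]
    - [0, 0, 0]
    - [0, 0, 0]
    - [0, 0, 0]
  turn:
    - [0, 0, 0]
    - [0, 0, 0]
    - [0, 0, 0]
    - [0, 0, 0]
    - [0, 0, 0]
    - [0, 0, 0]
    - [0, 0, 0]
    - [0, 0, 0]
  gripper: [1, 1, 1, 1, 1, 1, 1, 1]

```text
time: 14.0
tool_pos: [0.4474, 0.126, 0.1656]
tool_rot: [-3.142, -0.0, 0.497]
contact_force: [0.5, 0.2, -0.7]
opening: 0.0076
```

Run:
```python
from h import *
np.set_printoptions(precision=4,suppress=True)
p=read_camera("top"); q0=np.array([.5565,-.2058,.2267]); L=[box(.067,.046,0,.03)]
D=cv2.dilate((sil(p,L,q0)>.5).astype(np.uint8),np.ones((17,17)))
for th in(165,180):
    m=((p["img"].min(2)>th)&(D>0)).astype(np.uint8); m=cv2.morphologyEx(m,cv2.MORPH_CLOSE,np.ones((9,9))); print("lower tray",*fit(p,L,q0,m,D.astype(float)))
s=robot.observe(); print(s["time"],s["tool_pos"],s["tool_rot"],s["opening"],s["contact_force"],abs(s["qvel"]).max())
```

```text
lower tray [ 0.5577 -0.2122  0.2299] 0.0431692764204212
lower tray [ 0.557  -0.2121  0.2356] 0.06228573368181665
14.05 [0.4473 0.126  0.1656] [-3.1415 -0.0001  0.4969] 0.007857407450151843 [-0.191  -0.873  -0.4346] 0.0015436860790771054
```

Run:
```python
from h import *
np.set_printoptions(precision=4,suppress=True)
q0=np.array([.5565,-.2058,.2267])
for cam,L in(("top",TRAY),("scene",TRAY)):
  p=read_camera(cam); now=p["img"]; old=cv2.imread(f"pics/{cam}0.png")[:,:,::-1]
  for nm,im,parts in(("start",old,TRAY),("now",now,[box(.067,.046,0,.03)])):
    p["img"]=im; D=cv2.dilate((sil(p,parts,q0)>.5).astype(np.uint8),np.ones((17,17)))
    g=im.min(2); th=165 if cam=="top" else 150
    m=((g>th)&(D>0)).astype(np.uint8); m=cv2.morphologyEx(m,cv2.MORPH_CLOSE,np.ones((9,9))); print(cam,nm,*fit(p,parts,q0,m,D.astype(float)))
p=read_camera("wrist"); np.set_printoptions(suppress=True)
# plate left corner in wrist view seen in last picture
print(robot.observe()["time"], at_z(p,(320+501/800*880/2-200,130+2*880/800/2),.014))
```

```text
top start [ 0.5573 -0.2116  0.2221] 0.05556294916156508
top now [ 0.5572 -0.2124  0.2379] 0.044237858631190896
scene start [ 0.5476 -0.2059  0.213 ] 0.22020170309618176
scene now [ 0.553  -0.2052  0.2126] 0.20262330188047914
14.2 [0.4655 0.2328 0.014 ]
```

The lower tray is unmoved (start and now agree). However, the top camera reads y about 6 mm lower than the grasp showed, so the stand's y needs a check. I'll measure the plate edges with the wrist camera, which matched the grasp.

Run:
```python
from h import *
from scipy.ndimage import map_coordinates
np.set_printoptions(precision=2,suppress=True)
q=(.5135,.145,-.287); c,S=np.cos(q[2]),np.sin(q[2])
def st(x,y,z=.014): return np.array([q[0]+c*x-S*y,q[1]+S*x+c*y,z])
for cam in("wrist","top","scene"):
  p=read_camera(cam); im=p["img"]
  if cam!="wrist": im=cv2.imread(f"pics/{cam}0.png")[:,:,::-1]
  g=cv2.GaussianBlur(im.min(2).astype(np.float32),(0,0),.8)
  for nm,f in(("x-",lambda a,d:st(-.07-d,a)),("y+",lambda a,d:st(a,.07+d)),("x+",lambda a,d:st(.07+d,a)),("y-",lambda a,d:st(a,-.07-d))):
    out=[]
    for a in np.linspace(-.06,.06,13):
        ds=np.arange(-.012,.0121,.0005); uv=np.array([proj(p,f(a,d)) for d in ds])
        if uv.min()<1 or uv[:,0].max()>638 or uv[:,1].max()>478: out.append((np.nan,0)); continue
        pr=map_coordinates(g,[uv[:,1],uv[:,0]],order=1); k=np.gradient(pr); j=np.argmin(k); out.append((ds[j]*1e3,-k[j]))
    o=np.array(out); print(cam,nm,"edge offset mm",o[:,0],"str",o[:,1].round(0))
print(robot.observe()["time"])
```

```text
wrist x- edge offset mm [1.  1.5 1.5 1.5 1.5 1.5 1.5 1.  1.  1.  1.  1.  1.5] str [16. 23. 23. 20. 25. 22. 21. 13. 13. 14. 14. 14. 15.]
wrist y+ edge offset mm [ 0.5  1.   0.5  4.5  4.5  5.   4.5  4.5  4.5  5.  -1.   4.5  4. ] str [16. 16. 17. 15. 17. 25. 24. 25. 24. 11.  6.  2. 12.]
wrist x+ edge offset mm [-4.  -4.   9.5 12.   1.5  7.5  7.5 -7.5  5.   5.   5.   4.  -8. ] str [ 1.  0.  1.  0.  0.  0.  1.  1. 22. 22. 22.  6.  0.]
wrist y- edge offset mm [-4.  -3.5 -3.5  8.5 -6.  -1.5  6.   4.5  5.5 -1.   7.5 -9.5 -2. ] str [11. 10. 10. 10. 16.  8.  7.  1.  1.  1.  0.  1.  1.]
top x- edge offset mm [1.  1.  1.  1.  0.  1.  0.  1.5 0.  0.  1.5 0.  0.5] str [4. 5. 4. 5. 5. 5. 5. 5. 4. 5. 5. 5. 5.]
top y+ edge offset mm [-1.  -1.  -0.5 -1.5 -1.5 -2.  -2.  -2.  -1.5 -1.5 -1.  -2.  -0.5] str [4. 5. 4. 4. 4. 4. 4. 4. 4. 4. 4. 4. 4.]
top x+ edge offset mm [-3.5 -3.5 -3.5 -2.  -6.  -5.  -6.  -5.  -6.  -2.5 -3.  -1.5 -3. ] str [3. 3. 3. 4. 1. 2. 1. 2. 1. 4. 3. 5. 6.]
top y- edge offset mm [-1.  -1.  -1.  -1.  -1.5 -0.5 -1.5 -0.5 -0.5 -1.  -1.  -1.  -0.5] str [4. 4. 4. 4. 4. 4. 4. 3. 4. 3. 4. 4. 4.]
scene x- edge offset mm [-4.5 -4.5 -4.5 -4.5 -4.5 -4.5 -4.5 -4.5 -2.5 -4.5 -4.5 -2.  -4.5] str [4. 4. 4. 4. 4. 4. 4. 4. 4. 4. 4. 4. 4.]
scene y+ edge offset mm [ 1.  -1.   2.   1.5 -1.  -1.5  1.5  1.  -1.   2.   1.  -1.  -2. ] str [6. 6. 4. 6. 7. 5. 5. 6. 6. 4. 7. 6. 5.]
scene x+ edge offset mm [ 3.   3.   3.   3.   1.   3.   3.  -9.5  3.   3.   3.   5.   6.5] str [5. 5. 5. 5. 2. 1. 1. 0. 1. 4. 4. 4. 4.]
scene y- edge offset mm [-3.5 -3.  -2.5 -2.5 -1.  -2.  -1.5  0.  -4.  -3.5 -3.5 -3.  -3. ] str [6. 6. 6. 6. 5. 5. 5. 4. 4. 4. 5. 6. 6.]
14.35
```

Run:
```python
from h import *
from scipy.ndimage import map_coordinates
np.set_printoptions(linewidth=220,suppress=True)
q=(.5135,.145,-.287); c,S=np.cos(q[2]),np.sin(q[2])
def st(x,y,z=.014): return np.array([q[0]+c*x-S*y,q[1]+S*x+c*y,z])
p=read_camera("wrist"); g=p["img"].min(2).astype(np.float32); ds=np.arange(-14,15,1)
print("cam",p["world_from_camera"][:3,3]); print(ds)
for a in(-.06,-.05,-.045,-.04,-.03,-.02,-.01,0,.01,.02):
    uv=np.array([proj(p,st(a,.07+d/1e3)) for d in ds]); print("y+",a,uv[14].round(),map_coordinates(g,[uv[:,1],uv[:,0]],order=1).astype(int))
for a in(-.03,0,.03,.06):
    uv=np.array([proj(p,st(-.07-d/1e3,a)) for d in ds]); print("x-",a,uv[14].round(),map_coordinates(g,[uv[:,1],uv[:,0]],order=1).astype(int))
for r in nets.tip_of(p,"view_stand")[:1]: print(r["pixel"],r["score"],at_z(p,r["pixel"],0))
```

```text
cam [0.41398103 0.18582424 0.32241539]
[-14 -13 -12 -11 -10  -9  -8  -7  -6  -5  -4  -3  -2  -1   0   1   2   3   4   5   6   7   8   9  10  11  12  13  14]
y+ -0.06 [403. 141.] [203 203 201 202 201 200 199 199 200 201 200 202 200 194 176 139 109 105 104 105 102 102 101 102 103 103 103 101 103]
y+ -0.05 [411. 149.] [201 201 201 200 203 198 199 201 200 202 203 203 201 194 175 140 110 104 100  98  97 101 105 107 108 105 106 106 106]
y+ -0.045 [414. 153.] [201 201 202 204 202 201 200 201 200 200 198 197 199 192 173 138 105 101 101 101 100 102 103 105 106 104 103 101 101]
y+ -0.04 [418. 157.] [199 200 198 198 197 199 199 202 201 198 199 199 197 193 177 135 106  99 101 103 104 106 106 107 108 108 109 108 108]
y+ -0.03 [425. 165.] [196 194 196 196 197 197 197 197 199 198 197 196 196 195 197 195 194 193 176 134 108 101 101 100  99 100 100 103 102]
y+ -0.02 [432. 173.] [199 200 201 199 201 200 200 199 199 199 199 202 207 214 219 217 207 197 176 135 109 103 102 108 107 106 107 107 108]
y+ -0.01 [439. 181.] [242 242 242 243 243 242 242 242 243 242 242 242 242 242 243 243 243 240 216 155 110 10
[... 291 characters left out ...]
106 106 104]
y+ 0.02 [460. 204.] [242 242 243 243 242 242 243 243 243 243 243 242 242 243 242 242 242 239 216 151 110 106 105 104 105 104 105 107 107]
x- -0.03 [316. 211.] [238 236 240 243 243 243 243 243 243 243 243 243 243 243 239 211 155 122 144 165 180 185 185 185 186 190 191 190 188]
x- 0 [339. 188.] [237 236 241 243 243 243 243 243 243 243 243 243 244 243 238 209 150 133 154 172 181 183 182 183 183 186 185 186 186]
x- 0.03 [363. 165.] [181 183 196 203 203 203 202 200 201 202 204 203 200 193 180 150 121 106 104 102  99  96  97  98  97 101 102 103 105]
x- 0.06 [387. 141.] [200 200 200 200 201 201 201 201 202 202 198 201 200 193 178 151 114 100 101 101 101 103 103 101 101 101 103 102 101]
```

Where the tray doesn't hide it, the wrist view puts the plate edges only 0.7–1.2 mm from my estimate. The 4.5 mm readings were the tray's own flange covering the plate edge. The stand pose holds, so I'm handing in.

Run:
```python
from h import *
s=robot.observe(); print(s["time"],s["tool_pos"],s["tool_rot"],s["opening"],s["contact_force"]); print(robot.hand_in())
```

```text
14.45 [0.447338   0.12604693 0.16563535] [-3.14158607e+00 -1.06254358e-04  4.97047044e-01] 0.00744116060814313 [ 0.09258359 -0.01454229 -0.4136901 ]
the job is handed in; nothing more can be done
None
```

I peeled the top tray off and handed the job in at 14.45 s, with the tray held level and still over the light plate. No verdict was reported.

- **Peel:** I gripped the white tray's tab at 35 N and tilted it 20.5° about the far corner. That corner, worked out from the arm's pose, stayed at z ≈ 29 mm against 30 mm seated. Then I lifted the tray straight off, levelled it and carried it over the stand.
- **Final pose:** By the arm's own reading, the rim centre is at about (0.5135, 0.145, 0.160) m and the tilt is below 0.1°. The outside force was only noise, so nothing appears to touch the tray but the gripper.
- **Centring:** The wrist camera's view of the plate edges agrees with this to about 1 mm.
- **Lower tray:** Top-camera fits before and after agree to about 1 mm, so it appears not to have moved. I did not measure the other bench items afterwards.
- **Checks that disagreed:**
  - The top camera placed the trays about 6 mm lower in y than the grasp and the wrist and scene cameras did. I trusted the wrist camera.
  - The scene-camera fit puts the plate centre about 3–4 mm from the value I used.
  - While the tray was still high above the stand, the trained network's scene-view rim point was about 1.5 cm from the pose worked out from the arm. The tray outline drawn from that pose later matched the pictures to about 1 pixel, so I went with the arm.

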